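# Pack a sample tube for transport

### The job

Pack the sample tube for transport: take it out of its rack, slide it cap-up all the way down into the standing transport case, then push the white lid fully down over it until it sits on the case's shoulder. Only then carry the closed case to the instrument tray and set it down gently, upright on the bare floor of the tray, beside the swab packets. Keep the case from falling over and leave the stack of cups and the swab packets where they are.

Things in the scene. Friction and masses are not known exactly. Their poses are not given: they have to be found in the camera images.
- tube: Capped plastic sample tube, 104 mm tall, standing upright with white cap on top. Origin at the centre of its lower tip, z along the tube to the cap. Body 16.4 mm diameter (a straight cylinder for contact) up to z = 88, cap 20.8 mm diameter from z = 88 to 104. 16 g. It stands loosely in the -y hole of the rack.
- rack: White block 44 x 76 x 50 mm (x, y, z) fixed to the desk on a foot plate 52 x 84 x 5 mm, origin at the centre of its underside, with two holes 19 mm wide and 45 mm deep from the top at its own y = -18 and +18 mm. The tube's tip is 5 mm above the desk, so its cap is 93 to 109 mm above the desk; the +y hole is empty.
- case: Grey round transport case, loose, about 0.22 kg, standing on a flange 52 mm wide and 6 mm thick. Origin at the centre of its underside, z up. Barrel 38 mm diameter from z = 6 to the flat shoulder at z = 82, then a neck (28 mm at its widest) to the rim at z = 88. Bore 18.6 mm diameter, its floor at z = 6. 115 mm tall with the lid on; lift it by the barrel, just under the shoulder.
- case_mouth (a point): Centre of the case's rim, on the bore's axis, 88 mm above the case's underside; z points up, out of the bore. The bore flares in its top 4 mm from 20 to 23 mm. It is 82 mm deep; with the tube fully home (tip on the bore floor) the tube's cap underside is 6 mm above the rim and the tube's top is 110 mm above the case's underside.
- lid: White round push-on lid, a cup standing mouth down on the desk: 37 mm diameter, 33 mm tall, inside 31 mm diameter and 30.5 mm deep. Origin at the centre of its open lower rim, z towards the closed top. 30 g. It drops freely over the tube's cap and the case's neck; fully on, its rim rests on the case's shoulder, 82 mm above the case's underside. It does not lock.
- tray: White square instrument tray, fixed, open on top, 212 x 200 mm (x, y), walls 2 mm thick and 68 mm high. Origin at the centre of its underside; inside floor 3 mm above it. The two swab packets lie in a row along its +y wall (their centres at about y = +75 mm in the tray's frame); the rest of the floor is bare.
- swab_a: Flat swab packet, 85 x 30 x 6 mm (x, y, z), loose on the tray floor; origin at the centre of its underside. Bystander.
- swab_b: Flat swab packet, 85 x 30 x 6 mm (x, y, z), loose on the tray floor; origin at the centre of its underside. Bystander.
- cup_stack: Stack of three clear nested cups, 42 mm diameter, 50 mm tall, loose and light, standing on the desk among the task's things; origin at the centre of its underside. Bystander.
Things that resemble listed ones, but are neither listed nor needed, are in the scene too. Leave any black or brown look-alike of the lid alone.

How it is judged (in metres and radians):
On the way, in this order (a step that is already met when the one before it is completed fails the run):
1. the tube is fully home in the upright case, cap up (z of tube in the frame of case between 0.002 and 0.01 m and x of tube in the frame of case between -0.004 and 0.004 m and y of tube in the frame of case between -0.004 and 0.004 m and angle between the z axis of tube and the z axis of case, either way round below 0.06 rad and angle between case's own z axis and vertical below 0.06 rad), for 0.2 s.
2. the lid is fully on the case, over the tube (all of step 1 and z of lid in the frame of case between 0.078 and 0.086 m and x of lid in the frame of case between -0.004 and 0.004 m and y of lid in the frame of case between -0.004 and 0.004 m and angle between the z axis of lid and the z axis of case, either way round below 0.08 rad), for 0.2 s.
3. the closed case stands upright on the bare tray floor (all of step 2 and z of case in the frame of tray between -0.0005 and 0.0065 m and x of case in the frame of tray between -0.085 and 0.085 m and y of case in the frame of tray between -0.085 and 0.085 m), for 0.2 s.
At the end, for the whole second after the job is handed in: Case upright (0.06 rad) on the bare tray floor (within 3.5 mm in height, axis within 85 mm of the tray's middle in x and y); tube tip within 4 mm of the bore floor and axis, parallel to 0.06 rad; lid rim within 4 mm of the shoulder and axis, parallel to 0.08 rad; all at rest (20 mm/s) (all of step 3 and linear speed of each of case, lid, tube below 0.02 m/s); the robot touches nothing.
It fails at once if the case is tipped by more than 0.6 rad (angle between case's own z axis and vertical above 0.6 rad).
It fails at once if the case is dropped or banged down: faster than 0.3 m/s within about 20 mm of the tray floor (z of case in the frame of tray below 0.023 m and horizontal distance between case and tray below 0.12 m and linear speed of case above 0.3 m/s).
It fails at once if the stack of cups is moved by more than 30 mm (distance of cup_stack from where it was at the start of the episode above 0.03 m).
It fails at once if a swab packet is moved by more than 30 mm (distance of any of swab_a, swab_b from where it was at the start of the episode above 0.03 m).
It also fails if it takes over 67 s, if anything falls off the work surface, if the arm or the gripper's body presses on something with over 40 N, if the wrist force passes 120 N, or if a joint passes its speed limit or range.

### The arm

A 7-joint arm with a two-finger parallel gripper is mounted at the origin on a cart in front of the work surface, level with it; the furniture and walls round the work are solid. World frame = base frame: x ahead of the robot, y to its left, z up, the work surface at z = 0. Lengths are in m, angles in degrees, forces in N, time in s.
With the tool pointing down it reaches from about 0.425 to 0.975 m from the base axis. Payload 16.7 kg.
Tool frame: the origin (TCP) lies midway between the tips of the shut fingers; the grasp point (between the pads) lies 19 mm behind it; z points along the fingers, y is the line along which they close (so a half turn about z gives the same grasp; the last joint's range is limited). The gripper opens to 85 mm and grips with 20 to 120 N. Pads are 22 mm wide; open, the fingers measure 114 mm over their backs; the gripper's body (76 mm by 85 mm) begins 54 mm behind the grasp point. The pads swing forward as they close: fully open they stand 13 mm farther back than shut.
Start: joints at [58.184, 24.414, 4.234, 92.017, -1.954, 63.644, -3.845], TCP at [0.266, -0.62, 0.231] pointing down, gripper open.
Joint ranges: [-163.25, 163.25], [-28.42, 122.38], [-70.27, 78.77], [12.13, 141.07], [-58.53, 238.53], [9.26, 117.41], [-156.51, 156.51]. Speed limits (degrees/s): [108.29, 108.29, 136.94, 136.94, 172.46, 172.46, 172.46].

### API

Orientations are given as a 3x3 rotation matrix whose columns are the frame's x, y, z axes.
In Python, from workcell import arm gives the robot as it stands. The module is installed in compiled form; this text tells all that it offers.
- The arm moves only by the shell command python3 -m handwheel 'ROWS' [FORCE]. ROWS is JSON, a list of rows, each an object of numbers: "x", "y", "z": the shift along the tool's x, y, z in mm; "ax", "ay", "az": the turn, a rotation vector about the tool's x, y, z in degrees; "claw": the finger opening in mm, from 0 to 85.4. In form: [{"x": .., "y": .., "z": .., "ax": .., "ay": .., "az": .., "claw": ..}, ...]. A call has 1 to 5 rows; each row shifts and turns the commanded pose from where the row before left it, along the tool's axes as they then stand; what a row does not reach is not made up. A row lasts 1/10 s, in which the tool goes at most 50 mm and 8.59 degrees, less where a joint would pass 70% of its speed; a pose out of reach is approached as far as the arm can. A call is refused whole if a number of a shift passes 50 or a number of a turn 8.59, either way. A call with a gripper value outside its range is refused whole. The fingers move at their own pace and stop on an object; FORCE is the grip in N (left out, the last holds). Time passes only in rows, so rows that do not move let the fingers close. It gives the time, the measured TCP pose, the force, the opening and the grip force at its end, in the units of the state.
- arm.sense(): the state, without advancing time (a new reading comes with each control period).
- arm.grab_frame(name): name is "side" or "top" or "wrist"; returns the picture (480x640x3 uint8, red, green, blue); there is no depth.
- arm.camera_model(name): a dict with "camera_matrix" (3x3 intrinsics, pixels), "R" (3x3) and "t" (3): a world point X has camera coordinates R X + t; the wrist camera has in their place "T_tool_cam" (4x4, takes a point from camera to tool coordinates, whose origin is the TCP and whose axes are the flange's). Camera axes: x right, y down, z forward; pixel columns grow to the right and rows downward; lengths in m; the calibration is good to about 2 mm. A picture is of the moment at which its call begins: read the wrist's pose just before it. camera_model takes no time and is no camera call.
- arm.job_done(): hands the job in; it is judged then, once.
Trained networks look in the newest picture that a camera, given by its name, has taken for a name from the list of things; names that differ only in an ending like _2 or _b are one class to them, and where a whole thing is asked for, a point or a joint stands for the part that bears it (a point fixed in the world has none). Each returns a list of dicts, best first, with "p" (0 to 1); they miss things now and then, are a little off and sometimes report something else, mostly with a low value. They report only what shows in the picture. A call takes as long as a camera call. They do not tell look-alikes from the thing itself.
- arm.silhouettes(camera, thing): "mask" (480x640 bool, what is visible of it) and "extent" ([left, top, right, bottom] in pixels, round what is visible of it).
- arm.landmark_of(camera, thing): "centre" ([column, row] in pixels: a listed point, or the origin of a listed thing).
The state is a dict: "time": time; "joint_positions": joint angles; "joint_vel": joint speeds; "joint_torque": joint torques, N m; "tcp_pos": TCP position; "tool_rot": TCP orientation; "wrist_force": force on the tool from outside, world axes, zero at the start; "torque": the same for the moment, N m; "opening": finger opening in m; "grasp_force": force on a finger pad.
Only numpy, scipy, OpenCV 4.12 (cv2) and the standard library are available. Lean on these libraries where they do the work, as an engineer would, in place of code of your own. Each camera call takes 0.05 s, during which the arm holds its last target. There are 200 camera calls.

## Working session

There is one attempt and no reset: what is moved stays moved. The work goes in short steps, Python scripts to look and compute and a shell command to move; the robot and the scene stay as the last step left them, time stands still between calls to the robot, and variables do not carry over. Pictures are saved under pics/ and viewed, at most 10 in all, crops included, and the job is handed in when it is done.

```bash
mkdir -p pics
cat > h.py <<'E'
import numpy as np, cv2
from workcell import arm
def cam(n):
    m=arm.camera_model(n);K=np.array(m["camera_matrix"])
    if n=="wrist":
        s=arm.sense();T=np.eye(4);T[:3,:3]=s["tool_rot"];T[:3,3]=s["tcp_pos"];T=T@np.array(m["T_tool_cam"])
        return K,T[:3,:3],T[:3,3]
    R=np.array(m["R"]);return K,R.T,-R.T@np.array(m["t"])
def ray(c,px,z):
    K,R,o=c;d=R@np.linalg.inv(K)@np.array([px[0],px[1],1.]);return o+d*(z-o[2])/d[2]
def proj(c,X):
    K,R,o=c;p=K@(R.T@(np.array(X)-o));return p[:2]/p[2]
def save(im,n): cv2.imwrite("pics/"+n,im[:,:,::-1])
E
cat > a.py <<'E'
from h import *
np.set_printoptions(precision=4,suppress=True)
s=arm.sense();print(s["tool_rot"],s["tcp_pos"],s["time"])
for n in ["top","side"]:
    save(arm.grab_frame(n),n+"0.png");c=cam(n);print(n,c[2],c[1][:,2])
    for t in ["tube","rack","case","case_mouth","lid","tray","cup_stack","swab_a"]:
        z={"tube":.005,"case_mouth":.088}.get(t,0)
        for d in arm.landmark_of(n,t)[:4]:
            if d["p"]>.2: print(n,t,round(d["p"],2),np.round(d["centre"]),ray(c,d["centre"],z))
print(arm.camera_model("wrist")["T_tool_cam"])
E
python3 a.py
```

```text
[[ 0.9188  0.3948 -0.0006]
 [ 0.3948 -0.9188  0.0012]
 [-0.0001 -0.0014 -1.    ]] [ 0.2663 -0.6198  0.2306] 0.0
top [ 0.3658 -0.0124  1.2442] [ 0.1164  0.0034 -0.9932]
top tube 0.45 [358. 265.] [ 0.4766 -0.0844  0.005 ]
top rack 0.93 [351. 267.] [ 0.4727 -0.0692  0.    ]
top case 0.69 [352. 266.] [ 0.4753 -0.0719  0.    ]
top case 0.67 [290. 262.] [0.4802 0.0719 0.    ]
top case_mouth 0.92 [289. 258.] [0.4794 0.0671 0.088 ]
top lid 0.73 [493. 307.] [ 0.3896 -0.3947  0.    ]
top lid 0.69 [500. 268.] [ 0.4808 -0.4111  0.    ]
top lid 0.61 [463. 278.] [ 0.4537 -0.3263  0.    ]
top cup_stack 0.72 [408. 264.] [ 0.4837 -0.1998  0.    ]
top swab_a 0.79 [158. 252.] [0.4927 0.376  0.    ]
top swab_a 0.57 [157. 214.] [0.5806 0.3843 0.    ]
side [ 0.2317 -1.2953  0.8249] [ 0.1761  0.8563 -0.4855]
side tube 0.73 [333. 352.] [ 0.4526 -0.3261  0.005 ]
side tube 0.39 [323. 218.] [0.5512 0.2845 0.005 ]
side rack 0.63 [320. 283.] [ 0.4767 -0.0568  0.    ]
side case 0.72 [314. 260.] [0.4819 0.0591 0.    ]
side case 0.43 [320. 287.] [ 0.4745 -0.0747  0.    ]
side case_mouth 0.9 [315. 229.] [0.4874 0.0672 0.088 ]
side lid 0.91 [310. 379.] [ 0.3913 -0.3937 -0.    ]
side lid 0.67 [330. 356.] [ 0.4463 -0.3329  0.    ]
side lid 0.55 [356. 375.] [ 0.484  -0.4002  0.    ]
side tray 0.83 [321. 216.] [0.5507 0.3054 0.    ]
side cup_stack 0.71 [331. 314.] [ 0.478  -0.1879  0.    ]
side swab_a 0.63 [317. 288.] [ 0.4659 -0.0763  0.    ]
side swab_a 0.6 [295. 207.] [0.4831 0.3862 0.    ]
side swab_a 0.47 [326. 204.] [0.5821 0.3857 0.    ]
[[ 0.0002 -0.9588 -0.2839  0.0722]
 [ 1.      0.0001  0.0006  0.0005]
 [-0.0006 -0.2839  0.9588 -0.144 ]
 [ 0.      0.      0.      1.    ]]
```

Run:
```python
import cv2,numpy as np
a=cv2.imread("pics/top0.png");b=cv2.imread("pics/side0.png")
A=cv2.resize(a[190:340,130:530],(800,300));B=cv2.resize(b[180:420,190:510],(400,300))
C=np.zeros((600,800,3),np.uint8);C[:300]=A;C[300:,:400]=B;C[300:,400:]=cv2.resize(b,(400,300));cv2.imwrite("pics/m0.png",C)
```

```text
(no output)
```

View pics/m0.png

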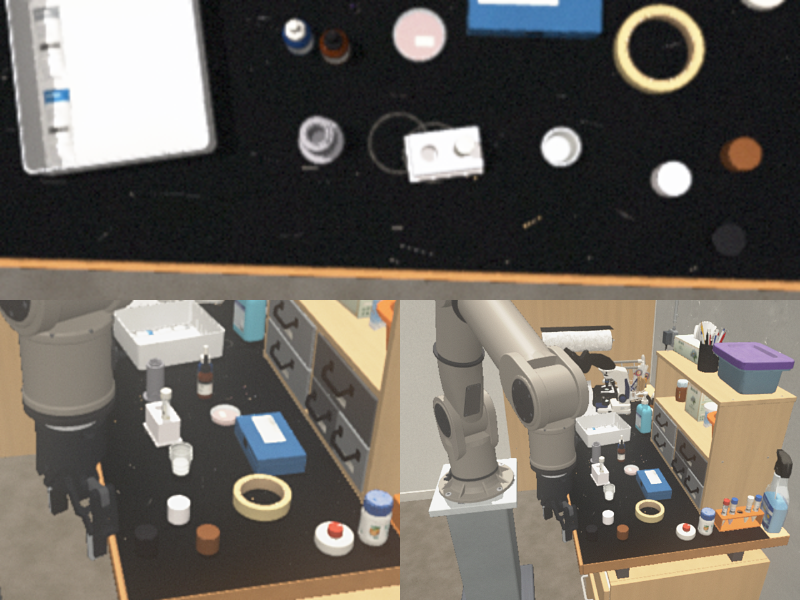

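The top view shows the tube in the rack at about (364,261), the case at (290,260), the cups at (410,263), the true white lid at (466,279), and the tray on the left. The brown and black caps near (500,268) and (493,307) are look-alikes.

```bash
python3 -m handwheel '[{"x":27,"y":-27},{"x":27,"y":-27},{"x":27,"y":-27},{"x":27,"y":-27},{"x":27,"y":-27}]'
python3 -m handwheel '[{"x":27,"y":-27},{"x":27,"y":-27},{"x":27,"y":-27},{"x":27,"y":-27},{"x":27,"y":-27}]'
python3 -m handwheel '[{"x":27,"y":-27},{"x":27,"y":-27},{"x":27,"y":-27},{"x":27,"y":-27},{"az":7.75,"claw":50}]'
python3 -m handwheel '[{"az":7.75},{"az":7.75},{},{},{}]'
cat > w.py <<'E'
import sys
from h import *
np.set_printoptions(precision=4,suppress=True)
c=cam("wrist");s=arm.sense();R=np.array(s["tool_rot"]);p=np.array(s["tcp_pos"])
im=arm.grab_frame("wrist");save(im,sys.argv[1]);print(s["time"],p,R.tolist(),s["opening"])
for a in sys.argv[2:]:
    t,z=a.split(":")
    for d in arm.landmark_of("wrist",t)[:3]:
        if d["p"]>.3:
            X=ray(c,d["centre"],float(z));print(t,round(d["p"],2),np.round(d["centre"]),X,"dtool",R.T@(X-p))
    for d in arm.silhouettes("wrist",t)[:3]:
        if d["p"]>.3: print("  ext",round(d["p"],2),d["extent"])
E
python3 w.py w1.png tube:.005 rack:0 case:0 case_mouth:.088
```

```text
0.9 [ 0.2664 -0.6202  0.2313] [[0.9188243781076596, 0.39466664676591207, -1.1208184843538886e-05], [0.3946666464702225, -0.9188243753147881, 7.410356422215491e-05], [1.8947851767741063e-05, -7.251165803728726e-05, -0.9999999971915191]] 0.08555333497726454schema error: expected keys x, y, z, ax, ay, az, claw
schema error: expected keys x, y, z, ax, ay, az, claw
schema error: expected keys x, y, z, ax, ay, az, claw
schema error: expected keys x, y, z, ax, ay, az, claw
```

View pics/w1.png

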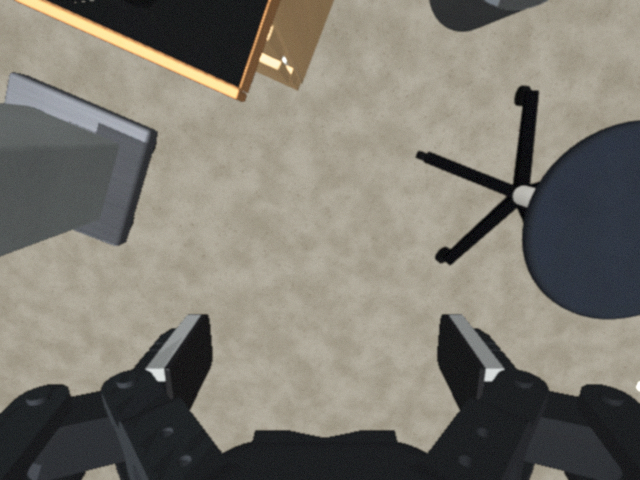

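The arm hasn't moved: each row needs all seven keys. The picture shows only floor, with the fingers at rows 320-380.

```bash
python3 -m handwheel '[{"x":27,"y":-27,"z":0,"ax":0,"ay":0,"az":0,"claw":85},{"x":27,"y":-27,"z":0,"ax":0,"ay":0,"az":0,"claw":85},{"x":27,"y":-27,"z":0,"ax":0,"ay":0,"az":0,"claw":85},{"x":27,"y":-27,"z":0,"ax":0,"ay":0,"az":0,"claw":85},{"x":27,"y":-27,"z":0,"ax":0,"ay":0,"az":0,"claw":85}]'
python3 -m handwheel '[{"x":27,"y":-27,"z":0,"ax":0,"ay":0,"az":0,"claw":85},{"x":27,"y":-27,"z":0,"ax":0,"ay":0,"az":0,"claw":85},{"x":27,"y":-27,"z":0,"ax":0,"ay":0,"az":0,"claw":85},{"x":27,"y":-27,"z":0,"ax":0,"ay":0,"az":0,"claw":85},{"x":27,"y":-27,"z":0,"ax":0,"ay":0,"az":0,"claw":85}]'
python3 -m handwheel '[{"x":27,"y":-27,"z":0,"ax":0,"ay":0,"az":0,"claw":85},{"x":27,"y":-27,"z":0,"ax":0,"ay":0,"az":0,"claw":85},{"x":27,"y":-27,"z":0,"ax":0,"ay":0,"az":0,"claw":85},{"x":27,"y":-27,"z":0,"ax":0,"ay":0,"az":0,"claw":85},{"x":0,"y":0,"z":0,"ax":0,"ay":0,"az":7.75,"claw":50}]'
python3 -m handwheel '[{"x":0,"y":0,"z":0,"ax":0,"ay":0,"az":7.75,"claw":50},{"x":0,"y":0,"z":0,"ax":0,"ay":0,"az":7.75,"claw":50},{"x":0,"y":0,"z":0,"ax":0,"ay":0,"az":0,"claw":50},{"x":0,"y":0,"z":0,"ax":0,"ay":0,"az":0,"claw":50}]'
python3 w.py w2.png tube:.005 rack:0 case:0 case_mouth:.088
```

```text
time: 1.85
tcp_pos: [0.3375, -0.4414, 0.2314]
tool_rot: [[0.919, 0.395, 0.0], [0.395, -0.919, -0.0], [0.0, 0.0, -1.0]]
wrist_force: [0.0, -0.4, -0.0]
opening: 0.0852
grasp_force: 0.0
time: 2.35
tcp_pos: [0.4083, -0.2641, 0.2316]
tool_rot: [[0.919, 0.395, 0.001], [0.395, -0.919, -0.0], [0.0, 0.001, -1.0]]
wrist_force: [0.5, -1.0, -0.3]
opening: 0.0849
grasp_force: 0.0
time: 2.85
tcp_pos: [0.4662, -0.119, 0.2317]
tool_rot: [[0.962, 0.273, 0.001], [0.273, -0.962, 0.001], [0.001, -0.001, -1.0]]
wrist_force: [0.0, -0.4, 0.0]
opening: 0.0729
grasp_force: 0.0
time: 3.25
tcp_pos: [0.4646, -0.1236, 0.2314]
tool_rot: [[1.0, 0.004, 0.0], [0.004, -1.0, 0.0], [0.0, -0.0, -1.0]]
wrist_force: [0.5, -0.5, 0.0]
opening: 0.0504
grasp_force: 0.0
3.25 [ 0.4646 -0.1236  0.2314] [[0.9999909252780289, 0.004256499337104666, 0.00017769351299205783], [0.0042564980342409695, -0.9999909410414907, 7.709618027430507e-06], [0.00017772471925796572, -6.9531959760331414e-06, -0.9999999841827885]] 0.05040039324454912
tube 0.92 [285. 200.] [ 0.4769 -0.0864  0.005 ] dtool [ 0.0124 -0.0371  0.2264]
  ext 0.68 [261.1, 196.9, 295.1, 242.3]
rack 0.72 [270. 200.] [ 0.476  -0.0706  0.    ] dtool [ 0.0116 -0.0529  0.2314]
  ext 0.92 [214.6, 167.1, 317.8, 244.2]
case 0.68 [126. 190.] [0.4857 0.0696 0.    ] dtool [ 0.0219 -0.1931  0.2314]
case 0.38 [529. 226.] [ 0.4509 -0.3294  0.    ] dtool [-0.0146  0.2057  0.2314]
  ext 0.78 [49.8, 167.0, 153.5, 229.7]
case_mouth 0.87 [ 67. 206.] [0.4851 0.0705 0.088 ] dtool [ 0.0213 -0.194   0.1434]
  ext 0.81 [49.9, 167.2, 152.7, 226.6]
```

View pics/w2.png

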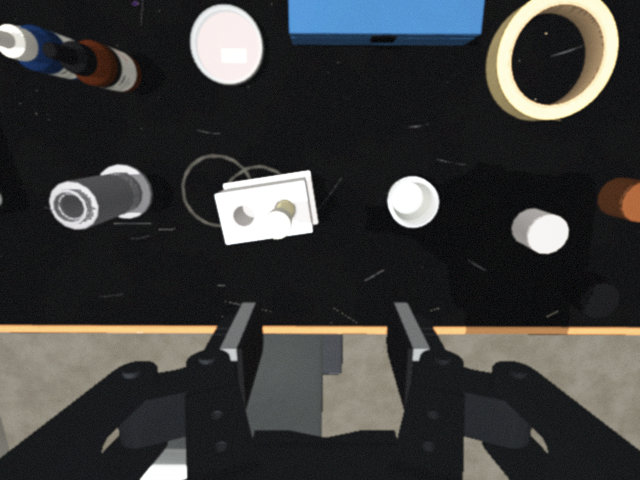

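The wrist view shows the case mouth at (72,205), the tube cap at (275,225), the cups at (412,201) and the white lid at (543,234). This agrees with the networks. I'll move over the tube.

```bash
python3 -m handwheel '[{"x":6,"y":-18,"z":20,"ax":0,"ay":0,"az":0,"claw":50},{"x":6,"y":-19,"z":20,"ax":0,"ay":0,"az":0,"claw":50},{"x":0,"y":0,"z":30,"ax":0,"ay":0,"az":0,"claw":50},{"x":0,"y":0,"z":0,"ax":0,"ay":0,"az":0,"claw":50},{"x":0,"y":0,"z":0,"ax":0,"ay":0,"az":0,"claw":50}]'
python3 w.py w3.png tube:.005
python3 - <<'E'
from h import *
c=cam("wrist");im=cv2.imread("pics/w3.png")
for y in (-.08,-.086,-.092): print(proj(c,[.477,y,.109]))
d=arm.landmark_of("wrist","case_mouth");print(d)
E
```

```text
time: 4.2
tcp_pos: [0.4764, -0.0869, 0.1617]
tool_rot: [[1.0, -0.0, -0.001], [-0.0, -1.0, 0.0], [-0.001, -0.0, -1.0]]
wrist_force: [-0.3, 0.1, 1.6]
opening: 0.05
grasp_force: 0.0
4.2 [ 0.4764 -0.0869  0.1617] [[0.9999994925209245, -0.00015500368231104284, -0.0009954555500090736], [-0.0001547670921310168, -0.9999999597627308, 0.00023774289485617707], [-0.0009954923609788431, -0.00023758871044582072, -0.9999994762731446]] 0.049983482619109815
tube 0.73 [327. 229.] [ 0.477  -0.0893  0.005 ] dtool [0.0007 0.0025 0.1567]
  ext 0.8 [309.3, 229.4, 345.5, 295.0]
  ext 0.73 [446.5, 200.2, 519.2, 265.2]
[310.26475478 274.48640128]
[321.22613405 274.47836248]
[332.18713201 274.47032397]
[{'centre': [613.6, 258.0], 'p': 0.5}]
```

View pics/w3.png

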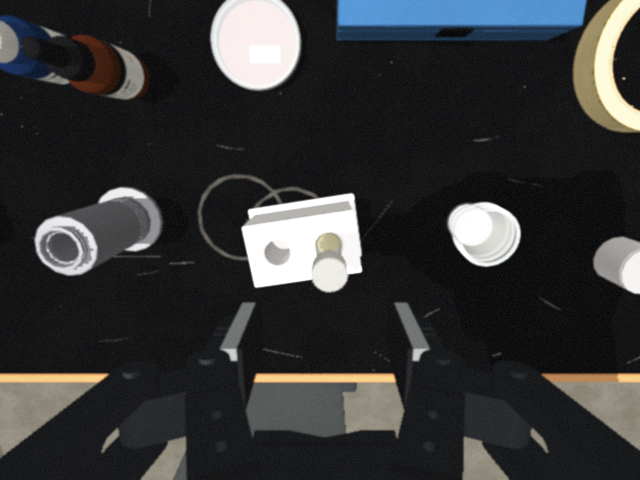

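The cap top is at (330,275), about 3 mm to the tool's +y. The case rim is at (66,247). I'll go down and grip the cap.

```bash
python3 -m handwheel '[{"x":0,"y":3,"z":25,"ax":0,"ay":0,"az":0,"claw":50},{"x":0,"y":0,"z":25,"ax":0,"ay":0,"az":0,"claw":50},{"x":0,"y":0,"z":25,"ax":0,"ay":0,"az":0,"claw":50},{"x":0,"y":0,"z":0,"ax":0,"ay":0,"az":0,"claw":50},{"x":0,"y":0,"z":0,"ax":0,"ay":0,"az":0,"claw":12}]' 30
python3 -m handwheel '[{"x":0,"y":0,"z":0,"ax":0,"ay":0,"az":0,"claw":12},{"x":0,"y":0,"z":0,"ax":0,"ay":0,"az":0,"claw":12},{"x":0,"y":0,"z":0,"ax":0,"ay":0,"az":0,"claw":12},{"x":0,"y":0,"z":0,"ax":0,"ay":0,"az":0,"claw":12},{"x":0,"y":0,"z":0,"ax":0,"ay":0,"az":0,"claw":12}]'
python3 - <<'E'
from h import *
c=cam("wrist")
s=arm.sense();p0=np.array([.4764,-.0869,.1617])
c=(c[0],c[1],c[2]+p0-np.array(s["tcp_pos"]))
print(ray(c,(66,247),.088),ray(c,(330,275),.109))
E
```

```text
time: 4.9
tcp_pos: [0.4768, -0.0898, 0.0872]
tool_rot: [[1.0, -0.0, 0.0], [-0.0, -1.0, 0.0], [0.0, -0.0, -1.0]]
wrist_force: [1.7, -0.4, 0.3]
opening: 0.0367
grasp_force: 0.0
time: 5.4
tcp_pos: [0.4777, -0.0898, 0.0879]
tool_rot: [[1.0, -0.0, 0.003], [-0.0, -1.0, -0.0], [0.003, 0.0, -1.0]]
wrist_force: [-0.3, -0.0, 8.5]
opening: 0.0198
grasp_force: 29.3
[0.48617976 0.06484167 0.088     ] [ 0.47628393 -0.09057946  0.109     ]
```

```bash
python3 -m handwheel '[{"x":0,"y":0,"z":-15,"ax":0,"ay":0,"az":0,"claw":12},{"x":0,"y":0,"z":-30,"ax":0,"ay":0,"az":0,"claw":12},{"x":0,"y":0,"z":-30,"ax":0,"ay":0,"az":0,"claw":12},{"x":0,"y":0,"z":-30,"ax":0,"ay":0,"az":0,"claw":12},{"x":2,"y":-25,"z":-10,"ax":0,"ay":0,"az":0,"claw":12}]'
python3 -m handwheel '[{"x":2,"y":-30,"z":0,"ax":0,"ay":0,"az":0,"claw":12},{"x":2,"y":-30,"z":0,"ax":0,"ay":0,"az":0,"claw":12},{"x":2,"y":-20,"z":0,"ax":0,"ay":0,"az":0,"claw":12},{"x":0,"y":0,"z":0,"ax":0,"ay":0,"az":0,"claw":12},{"x":0,"y":0,"z":0,"ax":0,"ay":0,"az":0,"claw":12}]'
python3 w.py w4.png tube:.115 case_mouth:.088 case:0
```

```text
time: 5.9
tcp_pos: [0.4797, -0.0669, 0.2051]
tool_rot: [[1.0, -0.004, 0.005], [-0.004, -1.0, -0.001], [0.005, 0.001, -1.0]]
wrist_force: [-0.4, -0.0, 0.3]
opening: 0.0191
grasp_force: 29.4
time: 6.4
tcp_pos: [0.4846, 0.0154, 0.202]
tool_rot: [[1.0, 0.001, 0.001], [0.001, -1.0, -0.0], [0.001, 0.0, -1.0]]
wrist_force: [-0.6, -0.8, 0.1]
opening: 0.0193
grasp_force: 29.4
6.4 [0.4846 0.0154 0.202 ] [[0.9999993057439355, 0.0007846758913462271, 0.0008790878185010698], [0.0007848165233279835, -0.9999996792887795, -0.00015964135724119049], [0.0008789622698434241, 0.0001603311690546664, -0.9999996008595426]] 0.019310992184386998
tube 0.79 [323. 261.] [0.4811 0.0154 0.115 ] dtool [-0.0036 -0.      0.087 ]
  ext 0.9 [298.2, 256.1, 349.7, 373.2]
case_mouth 0.87 [246. 245.] [0.4841 0.0693 0.088 ] dtool [-0.0006 -0.054   0.114 ]
  ext 0.73 [223.7, 191.3, 294.5, 266.8]
case 0.64 [262. 217.] [0.4857 0.0717 0.    ] dtool [ 0.0009 -0.0563  0.202 ]
  ext 0.92 [222.8, 189.5, 293.0, 267.8]
```

View pics/w4.png

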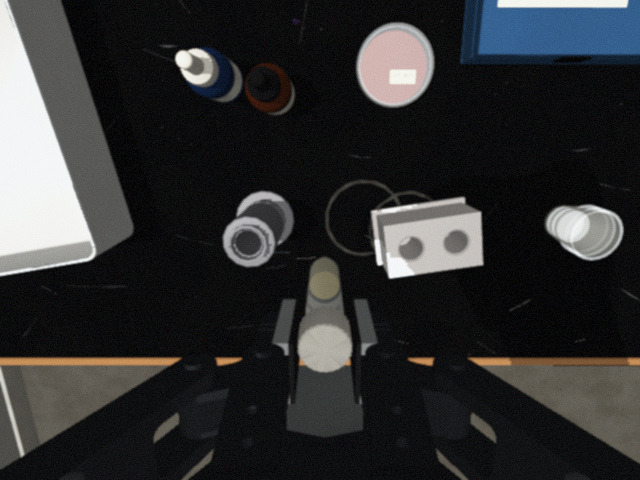

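Tube hanging straight: tip about (323,265), cap top (325,346). The case mouth is at about (248,242).

Run:
```python
from h import *
np.set_printoptions(precision=4,suppress=True)
c=cam("wrist");p=np.array(arm.sense()["tcp_pos"])
print(p,"mouth",ray(c,(248,242),.088))
print("cap",ray(c,(325,346),p[2]+.021),"tip",ray(c,(323,268),p[2]-.083))
for dx in(-.004,0,.004):print(dx,proj(c,p+[dx,0,.021]),proj(c,p+[dx,0,-.083]), proj(c,p+[dx+.0082,0,-.083]))
im=cv2.imread("pics/w4.png");a=im[180:280,210:360];cv2.imwrite("pics/c4.png",cv2.resize(a,(750,500),interpolation=cv2.INTER_CUBIC))
```

```text
[0.4845 0.0148 0.2014] mouth [0.4863 0.0673 0.088 ]
cap [0.4842 0.0141 0.2224] tip [0.4777 0.0151 0.1184]
-0.004 [322.8442 355.0789] [323.4067 263.7388] [323.3877 251.1389]
0 [322.8237 345.3074] [323.3975 257.6233] [323.3783 244.9024]
0.004 [322.8029 335.3743] [323.3882 251.4492] [323.3688 238.6056]
```

View pics/c4.png

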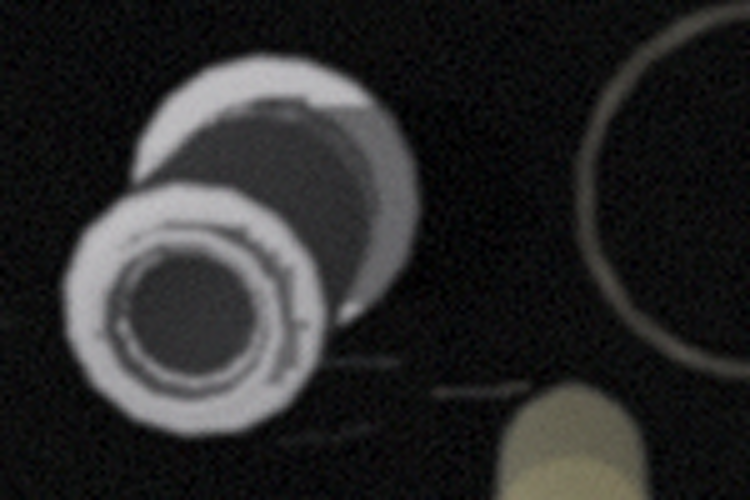

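```bash
python3 -m handwheel '[{"x":1,"y":-20,"z":0,"ax":0,"ay":0,"az":0,"claw":12},{"x":1,"y":-20,"z":0,"ax":0,"ay":0,"az":0,"claw":12},{"x":1,"y":-13,"z":7,"ax":0,"ay":0,"az":0,"claw":12},{"x":0,"y":0,"z":10,"ax":0,"ay":0,"az":0,"claw":12},{"x":0,"y":0,"z":0,"ax":0,"ay":0,"az":0,"claw":12}]'
python3 - <<'E'
from h import *
np.set_printoptions(precision=4,suppress=True)
c=cam("wrist");p=np.array(arm.sense()["tcp_pos"])
a=arm.grab_frame("wrist");b=arm.grab_frame("side");save(a,"w5.png");save(b,"s5.png")
print(p)
for X in([.4855,.0678,.088],[.4855,.0678,.082],p+[0,0,-.083]): print(proj(c,X),proj(cam("side"),X))
print(arm.landmark_of("wrist","case_mouth"),arm.landmark_of("side","case_mouth"),arm.landmark_of("wrist","tube"),arm.landmark_of("side","tube"))
C=np.zeros((480,800,3),np.uint8);C[:,:400]=cv2.resize(a[160:304,260:380],(400,480));C[:,400:]=cv2.resize(b[160:280,260:360],(400,480))
save(C,"m5.png")
E
```

```text
time: 7.25
tcp_pos: [0.4868, 0.0677, 0.183]
tool_rot: [[1.0, 0.0, -0.002], [0.0, -1.0, -0.0], [-0.002, 0.0, -1.0]]
wrist_force: [-0.1, -1.1, 0.1]
opening: 0.0196
grasp_force: 29.4
[0.4868 0.0677 0.183 ]
[323.2678 253.5617] [314.3385 228.8537]
[323.2849 250.8954] [314.3308 230.886 ]
[323.3398 257.3388] [314.8384 224.7397]
[{'centre': [322.4, 256.6], 'p': 0.84}] [{'centre': [315.8, 231.7], 'p': 0.6}] [{'centre': [320.3, 260.2], 'p': 0.69}] [{'centre': [312.7, 225.4], 'p': 0.68}, {'centre': [330.2, 201.2], 'p': 0.47}]
```

View pics/m5.png

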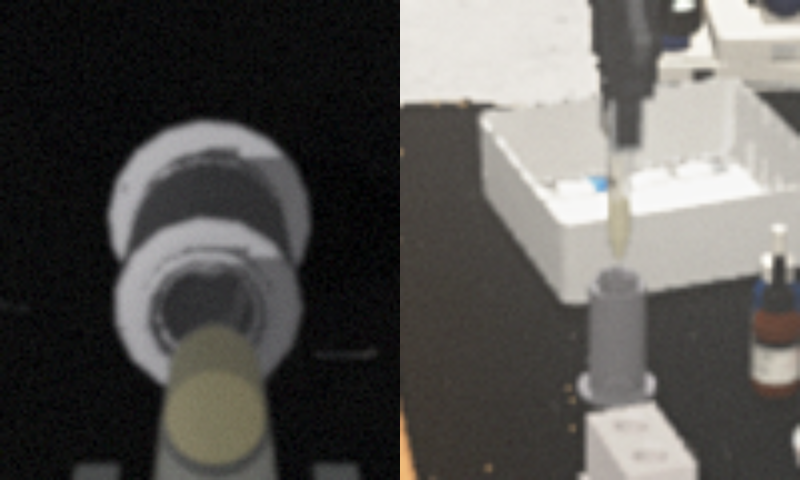

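The tip is tapered and sits right over the mouth, at wrist (324,260) against mouth (322,252). I'll shift 1 mm and go down in stages.

```bash
python3 -m handwheel '[{"x":0,"y":-1,"z":8,"ax":0,"ay":0,"az":0,"claw":12},{"x":0,"y":0,"z":8,"ax":0,"ay":0,"az":0,"claw":12},{"x":0,"y":0,"z":6,"ax":0,"ay":0,"az":0,"claw":12},{"x":0,"y":0,"z":6,"ax":0,"ay":0,"az":0,"claw":12},{"x":0,"y":0,"z":0,"ax":0,"ay":0,"az":0,"claw":12}]'
```

```text
time: 8.05
tcp_pos: [0.487, 0.0693, 0.1553]
tool_rot: [[1.0, 0.0, -0.002], [0.0, -1.0, -0.0], [-0.002, 0.0, -1.0]]
wrist_force: [0.1, -0.6, -0.3]
opening: 0.0194
grasp_force: 29.4
```

```bash
python3 -m handwheel '[{"x":0,"y":0,"z":6,"ax":0,"ay":0,"az":0,"claw":12},{"x":0,"y":0,"z":6,"ax":0,"ay":0,"az":0,"claw":12},{"x":0,"y":0,"z":6,"ax":0,"ay":0,"az":0,"claw":12},{"x":0,"y":0,"z":0,"ax":0,"ay":0,"az":0,"claw":12}]'
python3 - <<'E'
from h import *
c=cam("wrist")
print(arm.sense()["wrist_force"])
a=arm.grab_frame("wrist");b=arm.grab_frame("side");save(a,"w6.png");save(b,"s6.png")
C=np.zeros((480,800,3),np.uint8);C[:,:400]=cv2.resize(a[160:352,240:400],(400,480));C[:,400:]=cv2.resize(b[160:280,260:360],(400,480))
save(C,"m6.png")
E
```

```text
time: 8.45
tcp_pos: [0.4871, 0.0693, 0.1375]
tool_rot: [[1.0, 0.0, -0.001], [0.0, -1.0, -0.0], [-0.001, 0.0, -1.0]]
wrist_force: [-0.0, 0.2, -0.2]
opening: 0.0192
grasp_force: 29.4
[-0.03271508  0.21354211 -0.21367377]
```

View pics/m6.png

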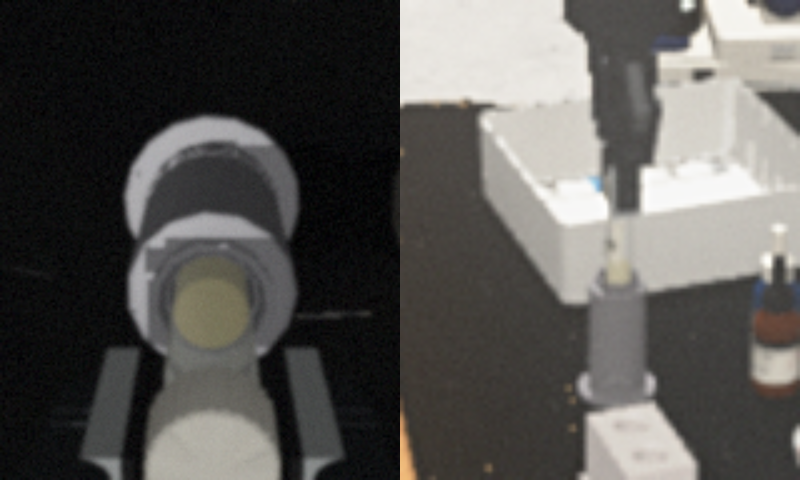

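The tube is going into the bore with no contact force, so I continue down.

```bash
python3 -m handwheel '[{"x":0,"y":0,"z":10,"ax":0,"ay":0,"az":0,"claw":12},{"x":0,"y":0,"z":10,"ax":0,"ay":0,"az":0,"claw":12},{"x":0,"y":0,"z":8,"ax":0,"ay":0,"az":0,"claw":12},{"x":0,"y":0,"z":7,"ax":0,"ay":0,"az":0,"claw":12},{"x":0,"y":0,"z":5,"ax":0,"ay":0,"az":0,"claw":12}]'
python3 -m handwheel '[{"x":0,"y":0,"z":0,"ax":0,"ay":0,"az":0,"claw":12},{"x":0,"y":0,"z":0,"ax":0,"ay":0,"az":0,"claw":12},{"x":0,"y":0,"z":0,"ax":0,"ay":0,"az":0,"claw":45}]'
```

```text
time: 9.05
tcp_pos: [0.4873, 0.0694, 0.0975]
tool_rot: [[1.0, 0.0, -0.001], [0.0, -1.0, 0.0], [-0.001, -0.0, -1.0]]
wrist_force: [-0.3, 0.2, -0.1]
opening: 0.0197
grasp_force: 29.4
time: 9.35
tcp_pos: [0.4878, 0.0694, 0.0987]
tool_rot: [[1.0, -0.0, 0.001], [-0.0, -1.0, 0.0], [0.001, -0.0, -1.0]]
wrist_force: [-0.2, 0.2, -0.0]
opening: 0.0329
grasp_force: 0.0
```

```bash
python3 -m handwheel '[{"x":0,"y":0,"z":0,"ax":0,"ay":0,"az":0,"claw":45},{"x":0,"y":0,"z":-20,"ax":0,"ay":0,"az":0,"claw":50},{"x":0,"y":0,"z":-30,"ax":0,"ay":0,"az":0,"claw":55},{"x":0,"y":20,"z":-30,"ax":0,"ay":0,"az":0,"claw":60},{"x":0,"y":0,"z":0,"ax":0,"ay":0,"az":0,"claw":60}]'
python3 - <<'E'
from h import *
c=cam("wrist");p=np.array(arm.sense()["tcp_pos"]);print(p)
a=arm.grab_frame("wrist");b=arm.grab_frame("side");save(a,"w7.png");save(b,"s7.png")
for n in("wrist","side"):
  cc=cam(n)
  for z in(.110,.115,.12,.13): print(n,z,proj(cc,[.487,.0685,z]))
C=np.zeros((480,800,3),np.uint8);C[:,:400]=cv2.resize(a[160:352,200:360],(400,480));C[:,400:]=cv2.resize(b[180:270,280:355],(400,480))
save(C,"m7.png")
E
```

```text
time: 9.85
tcp_pos: [0.4895, 0.0477, 0.1819]
tool_rot: [[1.0, -0.002, 0.006], [-0.002, -1.0, -0.0], [0.006, 0.0, -1.0]]
wrist_force: [-0.6, -0.1, -0.4]
opening: 0.0599
grasp_force: 0.0
[0.48946292 0.04771546 0.18194944]
wrist 0.11 [290.12491639 266.65081757]
wrist 0.115 [289.38304065 269.48327709]
wrist 0.12 [288.60812038 272.4418996 ]
wrist 0.13 [286.9499034  278.77292265]
side 0.11 [314.88795748 221.16881171]
side 0.115 [314.89522822 219.44683017]
side 0.12 [314.90252165 217.71947269]
side 0.13 [314.91717705 214.24852893]
```

View pics/m7.png

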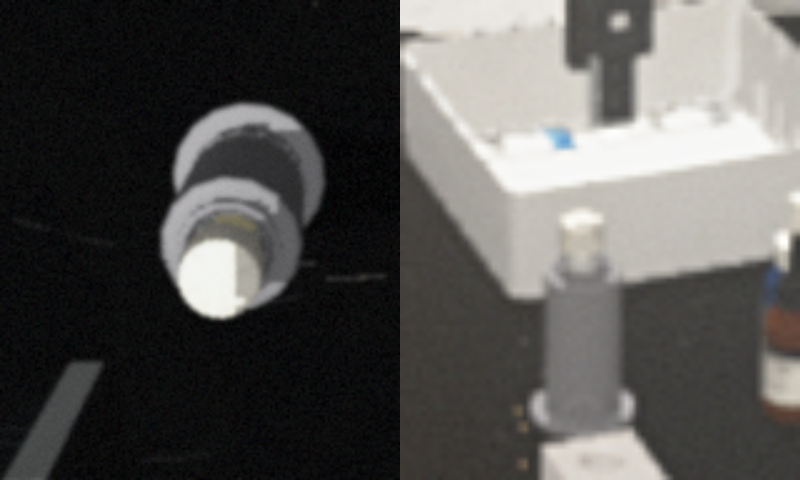

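In the side view the cap top is at (314,220.7) and the fully-home position projects to (315,221), so the tube is home with the case upright. Next, the lid.

```bash
python3 -m handwheel '[{"x":-4,"y":38,"z":0,"ax":0,"ay":0,"az":0,"claw":65},{"x":-4,"y":38,"z":0,"ax":0,"ay":0,"az":0,"claw":65},{"x":-4,"y":38,"z":0,"ax":0,"ay":0,"az":0,"claw":65},{"x":-4,"y":38,"z":0,"ax":0,"ay":0,"az":0,"claw":65},{"x":-4,"y":38,"z":0,"ax":0,"ay":0,"az":0,"claw":65}]'
python3 -m handwheel '[{"x":-4,"y":38,"z":0,"ax":0,"ay":0,"az":0,"claw":65},{"x":-4,"y":38,"z":0,"ax":0,"ay":0,"az":0,"claw":65},{"x":-4,"y":38,"z":0,"ax":0,"ay":0,"az":0,"claw":65},{"x":-4,"y":38,"z":0,"ax":0,"ay":0,"az":0,"claw":65},{"x":-4,"y":36,"z":0,"ax":0,"ay":0,"az":0,"claw":65}]'
python3 -m handwheel '[{"x":0,"y":0,"z":30,"ax":0,"ay":0,"az":0,"claw":65},{"x":0,"y":0,"z":0,"ax":0,"ay":0,"az":0,"claw":65},{"x":0,"y":0,"z":0,"ax":0,"ay":0,"az":0,"claw":65},{"x":0,"y":0,"z":0,"ax":0,"ay":0,"az":0,"claw":65}]'
python3 w.py w8.png lid:0
python3 - <<'E'
from h import *
im=cv2.imread("pics/w8.png");c=cam("wrist")
# white top face: brightest blob near the expected place
g=cv2.inRange(cv2.GaussianBlur(im,(5,5),0),(150,150,150),(255,255,255))
n,l,s,ce=cv2.connectedComponentsWithStats(g)
for i in range(1,n):
    if s[i][4]>500: print(s[i],ce[i],ray(c,ce[i],.033))
E
```

```text
time: 10.45
tcp_pos: [0.4668, -0.1415, 0.1773]
tool_rot: [[1.0, 0.001, -0.001], [0.001, -1.0, 0.0], [-0.001, -0.0, -1.0]]
wrist_force: [0.5, -0.5, 0.2]
opening: 0.065
grasp_force: 0.0
time: 10.95
tcp_pos: [0.447, -0.3296, 0.1771]
tool_rot: [[1.0, 0.0, -0.001], [0.0, -1.0, 0.001], [-0.001, -0.001, -1.0]]
wrist_force: [0.3, -0.2, 0.4]
opening: 0.065
grasp_force: 0.0
time: 11.35
tcp_pos: [0.4482, -0.3277, 0.1489]
tool_rot: [[1.0, 0.002, 0.0], [0.002, -1.0, 0.0], [0.0, -0.0, -1.0]]
wrist_force: [-0.6, -0.2, -0.0]
opening: 0.0646
grasp_force: 0.0
11.35 [ 0.4482 -0.3277  0.1489] [[0.9999987597989533, 0.0015541257645573553, 0.00025513459919959], [0.0015540772918228474, -0.9999987743564427, 0.0001900773103998814], [0.00025542969054085285, -0.00018968057577882754, -0.9999999493884749]] 0.06458950257104305
lid 0.96 [401. 308.] [ 0.3834 -0.3919  0.    ] dtool [-0.065   0.0641  0.1489]
lid 0.87 [324. 226.] [ 0.453  -0.3281  0.    ] dtool [0.0047 0.0004 0.1489]
lid 0.74 [425. 192.] [ 0.4799 -0.4052  0.    ] dtool [0.0315 0.0776 0.1489]
  ext 0.75 [405.4, 165.6, 473.3, 220.1]
  ext 0.74 [376.6, 28
[... 380 characters left out ...]
5.35009755] [ 0.4818707  -0.19710563  0.033     ]
[  493   197   147   238 18141] [589.64544402 308.292652  ] [ 0.39847664 -0.52549348  0.033     ]
[ 298  206   55   59 2555] [324.93816047 235.52524462] [ 0.45388995 -0.32935911  0.033     ]
[192 307  40  61 799] [210.44180225 336.83229036] [ 0.37469675 -0.24279396  0.033     ]
[418 307  40  61 795] [438.38742138 336.85534591] [ 0.37477559 -0.41544178  0.033     ]
[   0  355  172   89 5350] [ 46.36261682 381.38429907] [ 0.33551595 -0.1107185   0.033     ]
[  232   355   193    89 13371] [331.20088251 395.93059607] [ 0.3221751  -0.33455161  0.033     ]
[ 480  444   50   36 1230] [501.09268293 464.87398374] [ 0.25363327 -0.47889184  0.033     ]
```

View pics/w8.png

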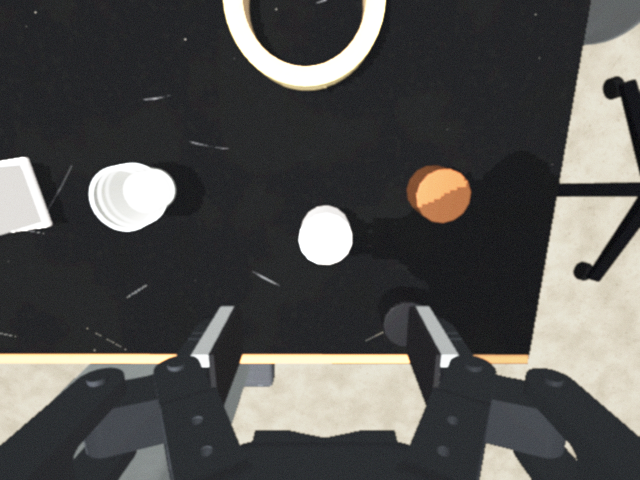

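The white lid's top is at (325,236); the brown one is at (440,192) and the black one near (405,322). I'll grip the white one.

```bash
python3 -m handwheel '[{"x":4,"y":1,"z":35,"ax":0,"ay":0,"az":0,"claw":62},{"x":0,"y":0,"z":35,"ax":0,"ay":0,"az":0,"claw":62},{"x":0,"y":0,"z":35,"ax":0,"ay":0,"az":0,"claw":62},{"x":0,"y":0,"z":22,"ax":0,"ay":0,"az":0,"claw":62},{"x":0,"y":0,"z":8,"ax":0,"ay":0,"az":0,"claw":62}]' 25
python3 -m handwheel '[{"x":0,"y":0,"z":0,"ax":0,"ay":0,"az":0,"claw":30},{"x":0,"y":0,"z":0,"ax":0,"ay":0,"az":0,"claw":30},{"x":0,"y":0,"z":0,"ax":0,"ay":0,"az":0,"claw":30},{"x":0,"y":0,"z":0,"ax":0,"ay":0,"az":0,"claw":30},{"x":0,"y":0,"z":0,"ax":0,"ay":0,"az":0,"claw":30}]'
```

```text
time: 12.0
tcp_pos: [0.4509, -0.3289, 0.0117]
tool_rot: [[1.0, 0.001, -0.002], [0.001, -1.0, 0.001], [-0.002, -0.001, -1.0]]
wrist_force: [-0.6, -0.2, -0.6]
opening: 0.0615
grasp_force: 0.0
time: 12.5
tcp_pos: [0.4522, -0.3301, 0.0145]
tool_rot: [[1.0, -0.0, 0.002], [-0.0, -1.0, -0.001], [0.002, 0.001, -1.0]]
wrist_force: [-1.0, 1.0, 10.1]
opening: 0.0363
grasp_force: 25.7
```

```bash
python3 -m handwheel '[{"x":0,"y":0,"z":-20,"ax":0,"ay":0,"az":0,"claw":30},{"x":0,"y":0,"z":-40,"ax":0,"ay":0,"az":0,"claw":30},{"x":0,"y":0,"z":-40,"ax":0,"ay":0,"az":0,"claw":30},{"x":3,"y":-20,"z":-36,"ax":0,"ay":0,"az":0,"claw":30},{"x":3,"y":-35,"z":0,"ax":0,"ay":0,"az":0,"claw":30}]'
python3 -m handwheel '[{"x":3,"y":-35,"z":0,"ax":0,"ay":0,"az":0,"claw":30},{"x":3,"y":-35,"z":0,"ax":0,"ay":0,"az":0,"claw":30},{"x":3,"y":-35,"z":0,"ax":0,"ay":0,"az":0,"claw":30},{"x":3,"y":-35,"z":0,"ax":0,"ay":0,"az":0,"claw":30},{"x":3,"y":-35,"z":0,"ax":0,"ay":0,"az":0,"claw":30}]'
python3 -m handwheel '[{"x":3,"y":-35,"z":0,"ax":0,"ay":0,"az":0,"claw":30},{"x":3,"y":-35,"z":0,"ax":0,"ay":0,"az":0,"claw":30},{"x":3,"y":-35,"z":0,"ax":0,"ay":0,"az":0,"claw":30},{"x":3,"y":-30,"z":0,"ax":0,"ay":0,"az":0,"claw":30},{"x":2,"y":-15,"z":0,"ax":0,"ay":0,"az":0,"claw":30}]'
python3 -m handwheel '[{"x":0,"y":0,"z":0,"ax":0,"ay":0,"az":0,"claw":30},{"x":0,"y":0,"z":0,"ax":0,"ay":0,"az":0,"claw":30},{"x":0,"y":0,"z":0,"ax":0,"ay":0,"az":0,"claw":30}]'
```

```text
time: 13.0
tcp_pos: [0.4595, -0.2771, 0.1544]
tool_rot: [[1.0, -0.004, 0.007], [-0.004, -1.0, -0.004], [0.007, 0.004, -1.0]]
wrist_force: [1.2, 0.0, -0.8]
opening: 0.0364
grasp_force: 25.4
time: 13.5
tcp_pos: [0.4725, -0.0984, 0.1499]
tool_rot: [[1.0, -0.0, 0.001], [-0.0, -1.0, -0.0], [0.001, 0.0, -1.0]]
wrist_force: [1.0, -0.6, -0.2]
opening: 0.0363
grasp_force: 25.4
time: 14.0
tcp_pos: [0.4866, 0.0531, 0.15]
tool_rot: [[1.0, 0.003, 0.001], [0.003, -1.0, 0.001], [0.001, -0.001, -1.0]]
wrist_force: [-0.0, -0.0, -0.4]
opening: 0.0361
grasp_force: 25.4
time: 14.3
tcp_pos: [0.4865, 0.0493, 0.1495]
tool_rot: [[1.0, -0.001, 0.0], [-0.001, -1.0, -0.0], [0.0, 0.0, -1.0]]
wrist_force: [0.4, -0.1, -1.5]
opening: 0.0363
grasp_force: 25.4
```

```bash
python3 w.py w9.png lid:.135 case:0 case_mouth:.088 tube:.006
python3 - <<'E'
from h import *
np.set_printoptions(precision=4,suppress=True)
im=cv2.imread("pics/w9.png");c=cam("wrist");p=np.array(arm.sense()["tcp_pos"])
g=cv2.inRange(cv2.GaussianBlur(im,(5,5),0),(150,150,150),(255,255,255))
n,l,s,ce=cv2.connectedComponentsWithStats(g)
for i in range(1,n):
    if s[i][4]>500 and 220<ce[i][0]<420: print(s[i],ce[i],ray(c,ce[i],p[2]+.0185))
print("exp lid top",proj(c,p+[0,0,.0185]),"lid near/far edge",proj(c,p+[-.0185,0,.0185]),proj(c,p+[.0185,0,-.0145]))
for q in([.487,.0694,0],): print("case flange edges l,r,far",[proj(c,np.add(q,d)) for d in([0,.026,.006],[0,-.026,.006],[.026,0,.006],[0,.019,.082],[.019,0,.082])])
E
```

```text
14.3 [0.4865 0.0493 0.1495] [[0.9999992028959069, -0.0012614240684637118, 5.4926040266984316e-05], [-0.0012614048982773508, -0.9999991439929506, -0.0003476651381879615], [5.536454642306759e-05, 0.0003475955770864092, -0.9999999380560389]] 0.036280092360976936
lid 0.67 [322. 305.] [0.4858 0.05   0.135 ] dtool [-0.0006 -0.0007  0.0145]
  ext 0.57 [276.1, 266.4, 371.5, 383.3]
case 0.59 [299. 232.] [0.4864 0.0689 0.    ] dtool [-0.0001 -0.0196  0.1495]
  ext 0.96 [256.8, 202.9, 330.9, 281.4]
case_mouth 0.59 [300. 234.] [0.5068 0.0619 0.088 ] dtool [ 0.0203 -0.0127  0.0615]
  ext 0.62 [260.5, 199.3, 330.7, 283.1]
  ext 0.51 [263.2, 254.4, 300.0, 305.8]
  ext 0.93 [263.2, 256.2, 302.0, 303.5]
[ 207   30   41   45 1125] [226.8231  50.9129] [0.5831 0.0785 0.1679]
[ 260  240   51   64 1293] [278.0712 270.8577] [0.5142 0.0657 0.1679]
[ 276  295   97   92 6887] [324.1956 341.2509] [0.4868 0.0497 0.1679]
exp lid top [322.8439 341.738 ] lid near/far edge [322.8986 385.0486] [323.056  264.9633]
case flange edges l,r,far [array([264.9607, 233.3139]), array([332.4302, 233.308 ]), array([298.0406, 199.7222]), array([257.651 , 265.1331]), array([289.5169, 233.3773])]
```

```bash
python3 -m handwheel '[{"x":0,"y":-10,"z":0,"ax":0,"ay":0,"az":0,"claw":30},{"x":0,"y":-10,"z":0,"ax":0,"ay":0,"az":0,"claw":30},{"x":0,"y":0,"z":10,"ax":0,"ay":0,"az":0,"claw":30},{"x":0,"y":0,"z":10,"ax":0,"ay":0,"az":0,"claw":30},{"x":0,"y":0,"z":0,"ax":0,"ay":0,"az":0,"claw":30}]'
python3 w.py w10.png lid:.115 case:0
```

```text
time: 15.25
tcp_pos: [0.4855, 0.07, 0.1275]
tool_rot: [[1.0, 0.0, -0.003], [0.0, -1.0, -0.0], [-0.003, 0.0, -1.0]]
wrist_force: [-0.9, -0.4, 0.1]
opening: 0.0362
grasp_force: 25.4
15.25 [0.4855 0.07   0.1275] [[0.9999961853787247, 0.000189050909462943, -0.0027556283770928253], [0.00018780165177609555, -0.9999998794890682, -0.00045359937015006024], [-0.0027557137983828628, 0.00045308012827934897, -0.9999961003723259]] 0.03622479360105978
lid 0.81 [323. 303.] [0.4867 0.0699 0.115 ] dtool [0.0012 0.0001 0.0125]
lid 0.32 [325. 238.] [0.5168 0.0693 0.115 ] dtool [0.0314 0.0007 0.0124]
  ext 0.61 [273.7, 267.1, 373.8, 384.0]
case 0.64 [322. 238.] [0.4856 0.0712 0.    ] dtool [ 0.0005 -0.0013  0.1275]
  ext 0.95 [291.3, 206.9, 360.6, 285.5]
  ext 0.65 [3.3, 1.0, 160.9, 318.1]
```

```bash
python3 -m handwheel '[{"x":0,"y":0,"z":8,"ax":0,"ay":0,"az":0,"claw":30},{"x":0,"y":0,"z":8,"ax":0,"ay":0,"az":0,"claw":30},{"x":0,"y":0,"z":4,"ax":0,"ay":0,"az":0,"claw":30},{"x":0,"y":0,"z":0,"ax":0,"ay":0,"az":0,"claw":30},{"x":0,"y":0,"z":0,"ax":0,"ay":0,"az":0,"claw":30}]'
python3 -m handwheel '[{"x":0,"y":0,"z":3,"ax":0,"ay":0,"az":0,"claw":30},{"x":0,"y":0,"z":2,"ax":0,"ay":0,"az":0,"claw":30},{"x":0,"y":0,"z":0,"ax":0,"ay":0,"az":0,"claw":30}]'
```

```text
time: 16.0
tcp_pos: [0.4865, 0.0704, 0.1092]
tool_rot: [[1.0, 0.0, -0.0], [0.0, -1.0, 0.0], [-0.0, -0.0, -1.0]]
wrist_force: [-0.9, -0.0, -0.5]
opening: 0.0364
grasp_force: 25.4
time: 16.3
tcp_pos: [0.4865, 0.0703, 0.1041]
tool_rot: [[1.0, -0.0, -0.0], [-0.0, -1.0, 0.0], [-0.0, -0.0, -1.0]]
wrist_force: [0.4, -0.3, -0.7]
opening: 0.0365
grasp_force: 25.4
```

```bash
python3 -m handwheel '[{"x":0,"y":0,"z":2,"ax":0,"ay":0,"az":0,"claw":30},{"x":0,"y":0,"z":2,"ax":0,"ay":0,"az":0,"claw":30},{"x":0,"y":0,"z":0,"ax":0,"ay":0,"az":0,"claw":30},{"x":0,"y":0,"z":0,"ax":0,"ay":0,"az":0,"claw":30}]'
```

```text
time: 16.7
tcp_pos: [0.4865, 0.0704, 0.1003]
tool_rot: [[1.0, 0.0, -0.0], [0.0, -1.0, 0.0], [-0.0, -0.0, -1.0]]
wrist_force: [0.6, -0.3, -0.1]
opening: 0.0363
grasp_force: 25.4
```

```bash
python3 -m handwheel '[{"x":0,"y":0,"z":2,"ax":0,"ay":0,"az":0,"claw":30},{"x":0,"y":0,"z":1,"ax":0,"ay":0,"az":0,"claw":30},{"x":0,"y":0,"z":0,"ax":0,"ay":0,"az":0,"claw":30},{"x":0,"y":0,"z":0,"ax":0,"ay":0,"az":0,"claw":30}]'
```

```text
time: 17.1
tcp_pos: [0.4865, 0.0704, 0.0973]
tool_rot: [[1.0, -0.0, -0.0], [-0.0, -1.0, 0.0], [-0.0, -0.0, -1.0]]
wrist_force: [0.3, -1.0, 0.0]
opening: 0.0365
grasp_force: 25.4
```

```bash
python3 -m handwheel '[{"x":0,"y":0,"z":1,"ax":0,"ay":0,"az":0,"claw":30},{"x":0,"y":0,"z":1,"ax":0,"ay":0,"az":0,"claw":30},{"x":0,"y":0,"z":0,"ax":0,"ay":0,"az":0,"claw":30}]'
```

```text
time: 17.4
tcp_pos: [0.4874, 0.0705, 0.0964]
tool_rot: [[1.0, -0.0, 0.002], [-0.0, -1.0, 0.0], [0.002, -0.0, -1.0]]
wrist_force: [-3.7, -0.8, 19.4]
opening: 0.0364
grasp_force: 26.8
```

```bash
python3 -m handwheel '[{"x":0,"y":0,"z":1,"ax":0,"ay":0,"az":0,"claw":30},{"x":0,"y":0,"z":1,"ax":0,"ay":0,"az":0,"claw":30},{"x":0,"y":0,"z":0,"ax":0,"ay":0,"az":0,"claw":30}]'
```

```text
time: 17.7
tcp_pos: [0.488, 0.0705, 0.0951]
tool_rot: [[1.0, -0.001, 0.003], [-0.001, -1.0, 0.0], [0.003, -0.0, -1.0]]
wrist_force: [-5.8, -2.3, 30.6]
opening: 0.0361
grasp_force: 28.5
```

```bash
python3 -m handwheel '[{"x":0,"y":0,"z":-2,"ax":0,"ay":0,"az":0,"claw":60},{"x":0,"y":0,"z":0,"ax":0,"ay":0,"az":0,"claw":65},{"x":0,"y":0,"z":0,"ax":0,"ay":0,"az":0,"claw":65},{"x":0,"y":0,"z":0,"ax":0,"ay":0,"az":0,"claw":65}]'
python3 w.py w11.png lid:.082 case:0
python3 - <<'E'
from h import *
np.set_printoptions(precision=4,suppress=True)
im=cv2.imread("pics/w11.png");c=cam("wrist");p=np.array(arm.sense()["tcp_pos"])
g=cv2.inRange(cv2.GaussianBlur(im,(5,5),0),(150,150,150),(255,255,255))
n,l,s,ce=cv2.connectedComponentsWithStats(g)
for i in range(1,n):
    if s[i][4]>500 and 270<ce[i][0]<380: print(s[i],ce[i],ray(c,ce[i],.115))
print(proj(c,[.4868,.0704,.115]),proj(c,[.4868,.0704,.12]))
E
```

```text
time: 18.1
tcp_pos: [0.4864, 0.0703, 0.0951]
tool_rot: [[1.0, -0.0, -0.0], [-0.0, -1.0, 0.0], [-0.0, -0.0, -1.0]]
wrist_force: [0.4, 0.9, -0.5]
opening: 0.065
grasp_force: 0.0
18.1 [0.4864 0.0703 0.0951] [[0.9999999187231969, -6.435413521353851e-05, -0.0003980102313545994], [-6.43401321215121e-05, -0.9999999973108138, 3.5195447855254595e-05], [-0.00039801249525689246, -3.51698369637727e-05, -0.9999999201745648]] 0.06498970310924997
lid 0.95 [324. 306.] [0.4863 0.0697 0.082 ] dtool [-0.0002  0.0006  0.0131]
  ext 0.78 [274.0, 269.2, 376.1, 389.6]
  ext 0.71 [287.5, 215.5, 368.4, 293.5]
[ 286  218   69   54 1015] [311.8483 235.2798] [0.5271 0.074  0.115 ]
[ 275  271  100  119 9013] [324.5999 333.145 ] [0.4907 0.0697 0.115 ]
[322.7019 342.7748] [322.6482 350.1382]
```

The lid is seated. I'll go down and grip the barrel.

```bash
python3 -m handwheel '[{"x":0,"y":0,"z":15,"ax":0,"ay":0,"az":0,"claw":65},{"x":0,"y":0,"z":15,"ax":0,"ay":0,"az":0,"claw":65},{"x":0,"y":0,"z":11,"ax":0,"ay":0,"az":0,"claw":65},{"x":0,"y":0,"z":0,"ax":0,"ay":0,"az":0,"claw":65},{"x":0,"y":0,"z":0,"ax":0,"ay":0,"az":0,"claw":32}]' 50
python3 -m handwheel '[{"x":0,"y":0,"z":0,"ax":0,"ay":0,"az":0,"claw":32},{"x":0,"y":0,"z":0,"ax":0,"ay":0,"az":0,"claw":32},{"x":0,"y":0,"z":0,"ax":0,"ay":0,"az":0,"claw":32},{"x":0,"y":0,"z":0,"ax":0,"ay":0,"az":0,"claw":32},{"x":0,"y":0,"z":0,"ax":0,"ay":0,"az":0,"claw":32}]'
python3 - <<'E'
from h import *
np.set_printoptions(precision=4,suppress=True)
for n in("side","top"):
    arm.grab_frame(n);c=cam(n)
    for t in("tray","swab_a"):
        for d in arm.landmark_of(n,t)[:3]:
            if d["p"]>.3: print(n,t,d["p"],d["centre"],ray(c,d["centre"],.003))
        for d in arm.silhouettes(n,t)[:1]:
            m=d["mask"].astype(np.uint8);k,_=cv2.findContours(m,0,2);k=max(k,key=cv2.contourArea)
            if t=="tray": print(cv2.approxPolyDP(k,6,True).reshape(-1,2).tolist(),[ray(c,q,.068)[:2].round(3).tolist() for q in cv2.approxPolyDP(k,6,True).reshape(-1,2)])
E
```

```text
time: 18.85
tcp_pos: [0.4865, 0.0704, 0.0544]
tool_rot: [[1.0, 0.0, -0.0], [0.0, -1.0, 0.0], [-0.0, -0.0, -1.0]]
wrist_force: [0.1, -0.7, 0.9]
opening: 0.0517
grasp_force: 0.0
time: 19.35
tcp_pos: [0.487, 0.0703, 0.055]
tool_rot: [[1.0, -0.0, 0.001], [-0.0, -1.0, 0.0], [0.001, -0.0, -1.0]]
wrist_force: [-1.8, -1.3, 8.0]
opening: 0.037
grasp_force: 49.3
side tray 0.69 [320.3, 217.7] [0.5454 0.2922 0.003 ]
side tray 0.62 [333.4, 316.2] [ 0.4805 -0.2012  0.003 ]
[[343, 180], [331, 182], [326, 200], [342, 202], [325, 207], [325, 233], [349, 228], [355, 218], [367, 224], [369, 205]] [[0.641, 0.412], [0.6, 0.403], [0.559, 0.276], [0.602, 0.255], [0.547, 0.231], [0.516, 0.077], [0.585, 0.093], [0.615, 0.148], [0.639, 0.107], [0.675, 0.222]]
side swab_a 0.62 [298.0, 204.1] [0.4943 0.3969 0.003 ]
side swab_a 0.51 [327.3, 205.7] [0.5827 0.3697 0.003 ]
top tray 0.86 [188.7, 226.0] [0.5554 0.3079 0.003 ]
[[221, 170], [134, 181], [145, 275], [237, 262]] [[0.673, 0.227], [0.642, 0.418], [0.435, 0.379], [0.469, 0.181]]
top swab_a 0.85 [154.9, 209.9] [0.5908 0.3885 0.003 ]
top swab_a 0.7 [162.4, 253.1] [0.4906 0.3646 0.003 ]
```

```bash
python3 -m handwheel '[{"x":0,"y":0,"z":-10,"ax":0,"ay":0,"az":0,"claw":32},{"x":0,"y":0,"z":-20,"ax":0,"ay":0,"az":0,"claw":32},{"x":0,"y":0,"z":-25,"ax":0,"ay":0,"az":0,"claw":32},{"x":0,"y":0,"z":-25,"ax":0,"ay":0,"az":0,"claw":32},{"x":0,"y":0,"z":-20,"ax":0,"ay":0,"az":0,"claw":32}]'
python3 -m handwheel '[{"x":3,"y":-10,"z":0,"ax":0,"ay":0,"az":0,"claw":32},{"x":8,"y":-25,"z":0,"ax":0,"ay":0,"az":0,"claw":32},{"x":8,"y":-25,"z":0,"ax":0,"ay":0,"az":0,"claw":32},{"x":8,"y":-25,"z":0,"ax":0,"ay":0,"az":0,"claw":32},{"x":8,"y":-25,"z":0,"ax":0,"ay":0,"az":0,"claw":32}]'
python3 -m handwheel '[{"x":8,"y":-25,"z":0,"ax":0,"ay":0,"az":0,"claw":32},{"x":8,"y":-25,"z":0,"ax":0,"ay":0,"az":0,"claw":32},{"x":8,"y":-25,"z":0,"ax":0,"ay":0,"az":0,"claw":32},{"x":6,"y":-20,"z":0,"ax":0,"ay":0,"az":0,"claw":32},{"x":3,"y":-10,"z":0,"ax":0,"ay":0,"az":0,"claw":32}]'
python3 -m handwheel '[{"x":0,"y":0,"z":0,"ax":0,"ay":0,"az":0,"claw":32},{"x":0,"y":0,"z":0,"ax":0,"ay":0,"az":0,"claw":32},{"x":0,"y":0,"z":0,"ax":0,"ay":0,"az":0,"claw":32}]'
python3 w.py w12.png lid:.177 swab_a:.003 case:.095
python3 - <<'E'
from h import *
np.set_printoptions(precision=4,suppress=True)
c=cam("wrist")
for d in arm.silhouettes("wrist","tray")[:1]:
    k,_=cv2.findContours(d["mask"].astype(np.uint8),0,2);k=max(k,key=cv2.contourArea)
    print([(q.tolist(),ray(c,q,.068)[:2].round(3).tolist()) for q in cv2.approxPolyDP(k,8,True).reshape(-1,2)])
E
```

```text
time: 20.35
tcp_pos: [0.4866, 0.0705, 0.1564]
tool_rot: [[1.0, 0.0, 0.001], [0.0, -1.0, 0.0], [0.001, -0.0, -1.0]]
wrist_force: [-0.1, 0.1, -3.0]
opening: 0.0362
grasp_force: 49.8
time: 20.85
tcp_pos: [0.5213, 0.1819, 0.1537]
tool_rot: [[1.0, 0.0, -0.001], [0.0, -1.0, 0.0], [-0.001, -0.0, -1.0]]
wrist_force: [0.7, -0.1, -2.8]
opening: 0.0365
grasp_force: 49.8
time: 21.35
tcp_pos: [0.554, 0.2879, 0.1534]
tool_rot: [[1.0, 0.002, -0.001], [0.002, -1.0, 0.001], [-0.001, -0.001, -1.0]]
wrist_force: [-0.2, 1.1, -3.6]
opening: 0.0366
grasp_force: 49.9
time: 21.65
tcp_pos: [0.5544, 0.2841, 0.1542]
tool_rot: [[1.0, -0.001, -0.0], [-0.001, -1.0, -0.001], [-0.0, 0.001, -1.0]]
wrist_force: [0.3, -1.4, -3.0]
opening: 0.0366
grasp_force: 49.9
21.65 [0.5544 0.2841 0.1542] [[0.9999992531719968, -0.001187572771319014, -0.0002886630588582857], [-0.0011877842448949282, -0.9999990255488501, -0.0007335325063112324], [-0.00028779165433880875, 0.0007338748279219328, -0.9999996893018019]] 0.0366079405092971
lid 0.93 [325. 355.] [0.5515 0.2834 0.177 ] dtool [-0.0029  0.0007 -0.0228]
  ext 0.93 [258.2, 309.7,
[... 252 characters left out ...]
case 0.77 [326. 275.] [0.5518 0.2825 0.095 ] dtool [-0.0026  0.0015  0.0592]
case 0.44 [299. 227.] [0.5793 0.2969 0.095 ] dtool [ 0.0248 -0.013   0.0591]
  ext 0.91 [274.6, 231.7, 373.3, 338.3]
[([434, 40], [0.677, 0.225]), ([84, 107], [0.643, 0.42]), ([162, 355], [0.484, 0.395]), ([194, 366], [0.475, 0.374]), ([214, 352], [0.486, 0.359]), ([192, 256], [0.555, 0.368]), ([228, 254], [0.556, 0.345]), ([243, 315], [0.514, 0.338]), ([262, 300], [0.525, 0.325]), ([280, 308], [0.519, 0.314]), ([288, 249], [0.559, 0.307]), ([333, 232], [0.57, 0.279]), ([371, 260], [0.552, 0.255]), ([369, 305], [0.521, 0.255]), ([388, 300], [0.525, 0.243]), ([440, 362], [0.478, 0.205]), ([464, 366], [0.475, 0.188])]
```

```bash
python3 -m handwheel '[{"x":0,"y":0,"z":10,"ax":0,"ay":0,"az":0,"claw":32},{"x":0,"y":0,"z":20,"ax":0,"ay":0,"az":0,"claw":32},{"x":0,"y":0,"z":20,"ax":0,"ay":0,"az":0,"claw":32},{"x":0,"y":0,"z":15,"ax":0,"ay":0,"az":0,"claw":32},{"x":0,"y":0,"z":8,"ax":0,"ay":0,"az":0,"claw":32}]'
python3 -m handwheel '[{"x":0,"y":0,"z":5,"ax":0,"ay":0,"az":0,"claw":32},{"x":0,"y":0,"z":5,"ax":0,"ay":0,"az":0,"claw":32},{"x":0,"y":0,"z":5,"ax":0,"ay":0,"az":0,"claw":32},{"x":0,"y":0,"z":2,"ax":0,"ay":0,"az":0,"claw":32},{"x":0,"y":0,"z":0,"ax":0,"ay":0,"az":0,"claw":32}]'
```

```text
time: 22.55
tcp_pos: [0.5539, 0.285, 0.0795]
tool_rot: [[1.0, 0.0, -0.002], [0.0, -1.0, -0.001], [-0.002, 0.001, -1.0]]
wrist_force: [-0.2, 0.3, -2.6]
opening: 0.0369
grasp_force: 49.8
time: 23.05
tcp_pos: [0.5546, 0.2854, 0.0644]
tool_rot: [[1.0, -0.0, 0.0], [-0.0, -1.0, 0.0], [0.0, -0.0, -1.0]]
wrist_force: [-1.0, -0.5, -3.5]
opening: 0.0367
grasp_force: 49.8
```

```bash
python3 -m handwheel '[{"x":0,"y":0,"z":2,"ax":0,"ay":0,"az":0,"claw":32},{"x":0,"y":0,"z":2,"ax":0,"ay":0,"az":0,"claw":32},{"x":0,"y":0,"z":1,"ax":0,"ay":0,"az":0,"claw":32},{"x":0,"y":0,"z":0,"ax":0,"ay":0,"az":0,"claw":32}]'
```

```text
time: 23.45
tcp_pos: [0.5545, 0.2854, 0.0592]
tool_rot: [[1.0, -0.0, -0.0], [-0.0, -1.0, 0.0], [-0.0, -0.0, -1.0]]
wrist_force: [0.2, 1.3, -3.1]
opening: 0.0367
grasp_force: 49.8
```

```bash
python3 -m handwheel '[{"x":0,"y":0,"z":1,"ax":0,"ay":0,"az":0,"claw":32},{"x":0,"y":0,"z":1,"ax":0,"ay":0,"az":0,"claw":32},{"x":0,"y":0,"z":0,"ax":0,"ay":0,"az":0,"claw":32}]'
```

```text
time: 23.75
tcp_pos: [0.5548, 0.2854, 0.0577]
tool_rot: [[1.0, -0.0, 0.0], [-0.0, -1.0, 0.0], [0.0, -0.0, -1.0]]
wrist_force: [-1.4, -2.0, 2.8]
opening: 0.0366
grasp_force: 50.3
```

The force has changed from -3 to +3 N, so the case is on the floor. I'll release and retreat straight up.

```bash
python3 -m handwheel '[{"x":0,"y":0,"z":0.5,"ax":0,"ay":0,"az":0,"claw":32},{"x":0,"y":0,"z":0,"ax":0,"ay":0,"az":0,"claw":60},{"x":0,"y":0,"z":0,"ax":0,"ay":0,"az":0,"claw":65},{"x":0,"y":0,"z":0,"ax":0,"ay":0,"az":0,"claw":65},{"x":0,"y":0,"z":0,"ax":0,"ay":0,"az":0,"claw":65}]'
python3 -m handwheel '[{"x":0,"y":0,"z":-15,"ax":0,"ay":0,"az":0,"claw":65},{"x":0,"y":0,"z":-30,"ax":0,"ay":0,"az":0,"claw":65},{"x":0,"y":0,"z":-40,"ax":0,"ay":0,"az":0,"claw":65},{"x":0,"y":0,"z":-40,"ax":0,"ay":0,"az":0,"claw":65},{"x":0,"y":0,"z":0,"ax":0,"ay":0,"az":0,"claw":65}]'
python3 -m handwheel '[{"x":0,"y":0,"z":0,"ax":0,"ay":0,"az":0,"claw":65},{"x":0,"y":0,"z":0,"ax":0,"ay":0,"az":0,"claw":65},{"x":0,"y":0,"z":0,"ax":0,"ay":0,"az":0,"claw":65}]'
python3 w.py w13.png lid:.085 case:.003 swab_a:.003
```

```text
time: 24.25
tcp_pos: [0.5546, 0.2854, 0.0568]
tool_rot: [[1.0, 0.0, -0.0], [0.0, -1.0, 0.0], [-0.0, -0.0, -1.0]]
wrist_force: [-0.1, -0.2, 0.2]
opening: 0.065
grasp_force: 0.0
time: 24.75
tcp_pos: [0.5568, 0.287, 0.1886]
tool_rot: [[1.0, -0.0, 0.008], [-0.0, -1.0, 0.004], [0.008, -0.004, -1.0]]
wrist_force: [0.4, -0.3, -0.3]
opening: 0.065
grasp_force: 0.0
time: 25.05
tcp_pos: [0.5541, 0.285, 0.1809]
tool_rot: [[1.0, -0.0, -0.001], [-0.0, -1.0, -0.001], [-0.001, 0.001, -1.0]]
wrist_force: [-0.6, 0.2, -0.4]
opening: 0.065
grasp_force: 0.0
25.05 [0.5541 0.285  0.1809] [[0.9999988960608606, -1.8741869380800425e-05, -0.001485774479056935], [-1.9787947739051987e-05, -0.9999997519602093, -0.0007040511040934107], [-0.0014857609152919642, 0.0007040797272916617, -0.9999986483922068]] 0.0649543337527069
lid 0.89 [323. 251.] [0.5542 0.2854 0.085 ] dtool [ 0.0003 -0.0004  0.0959]
  ext 0.92 [291.7, 224.0, 357.3, 300.7]
case 0.65 [324. 225.] [0.5531 0.2841 0.003 ] dtool [-0.0007  0.0008  0.1779]
  ext 0.78 [292.1, 197.4, 354.1, 237.5]
swab_a 0.86 [225. 290.] [0.4924 0.3736 0.003 ] dtool [-0.0614 -0.0887  0.178 ]
swab_a 0.75 [204. 180.] [0.591  0.3843 0.003 ] dtool [ 0.0372 -0.0994  0.1778]
  ext 0.84 [169.8, 125.3, 228.4, 232.2]
  ext 0.7 [203.7, 243.3, 255.6, 330.3]
```

The case and lid axes agree to about 1 mm at the seated heights, and the swab packets haven't moved. I'm handing in.

```bash
python3 -c "
from workcell import arm
print(arm.job_done())"
```

```text
the job is handed in; nothing more can be done
None
```

The tube is in the case with the lid on, and the closed case stands upright on the bare tray floor beside the swab packets. I handed the job in at about 25 s of the 67 s allowed; no verdict came back.

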